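# Swap a worn bottle stopper for a snap cap

### The arm

A 6-joint arm with a two-finger parallel gripper is mounted at the origin on the work surface. World frame = base frame: x ahead of the robot, y to its left, z up, the work surface at z = 0. Lengths are in mm, angles in rad, forces in N, time in s.
With the tool pointing down it reaches from about 150 to 775 mm from the base axis. Payload 6.1 kg.
Tool frame: the origin (TCP) lies midway between the tips of the shut fingers; the grasp point (between the pads) lies 19 mm behind it (env.grasp_offset is the distance from the TCP to the grasp point, in mm); x points along the fingers, z is the direction in which the jaws open and shut, and the axes are right-handed (so a half turn about x gives the same grasp; the last joint's range is limited). The gripper opens to 85 mm and grips with 20 to 120 N. Pads are 22 mm wide; open, the fingers measure 114 mm over their backs; the gripper's body (76 mm by 85 mm) begins 54 mm behind the grasp point. The pads swing forward as they close: fully open they stand 13 mm farther back than shut.
Start: joints at [1.22, 0.126, -0.04, 1.405, 0, 1.571], TCP at [180.409, 493.012, 231.295] pointing down, gripper open.
Joint ranges: [-2.72, 2.72], [-0.95, 1.95], [-1.27, 1.35], [-1.78, 2.02], [-1.46, 1.47], [-3.14, 3.14]. Speed limits (rad/s): [2.39, 2.39, 3.01, 3.14, 3.14, 3.14].

### API

Orientations are given as a rotation vector (axis times angle).
In Python, from workcell import env, cams, workorder gives the robot as it stands. The module is installed in compiled form; this text tells all that it offers.
- The arm moves only by the tool drive_tool, never from a script. Its arguments are lists of equal length, an entry for each row: "delta_rot": the turn, a rotation vector about the tool's x, y, z in rad, a list of three; "xyz": the shift along the tool's x, y, z in mm, a list of three; "claw": the finger opening in mm, from 0 to 85.4. A call has 1 to 10 rows; each row is the pose to reach, as a shift and turn from the pose measured when the call began, along the tool's axes at that moment; what a row does not reach only later rows make up. A row lasts 1/10 s, in which the tool goes at most 50 mm and 8.59 degrees, less where a joint would pass 70% of its speed; a pose out of reach is approached as far as the arm can. A call with a gripper value outside its range is refused whole. The fingers move at their own pace and stop on an object; "newtons" is the grip in N (left out, the last holds). Time passes only in rows, so rows that repeat a pose let the fingers close. It gives the time, the measured TCP pose, the force and the opening at its end, in the units of the state.
- env.sense(): the state, without advancing time (a new reading comes with each control period).
- cams.camera(name): name is "side" or "top"; returns the picture (384x512x3 uint8, red, green, blue); there is no depth.
- cams.get_calibration(name): a dict with "vfov" (degrees; the focal length in pixels is half the picture's height over the tangent of half this angle, whatever the lens; pixels are square), "cx", "cy" (the principal point, pixels), "extrinsics" (4x4, takes a point from camera to world coordinates). Camera axes: x right, y down, z forward; pixel columns grow to the right and rows downward; lengths in mm; the calibration is good to about 2 mm. A picture is of the moment at which its call begins. get_calibration takes no time and is no camera call.
- workorder.close_job(): hands the job in, once; it reports no verdict.
The state is a dict: "clock": time; "qpos": joint angles; "joint_velocities": joint speeds; "effort": joint torques, N m; "tool_pos": TCP position; "orientation": TCP orientation; "force": force on the tool from outside, world axes, zero at the start; "torque": the same for the moment, N m; "gripper_width": finger opening in mm.
Only numpy, scipy, OpenCV 4.12 (cv2) and the standard library are available. Lean on these libraries where they do the work, as an engineer would, in place of code of your own. Each camera call takes 0.05 s, during which the arm holds its last target.

### The job

In the tasting cellar, pull the worn stopper out of the small bottle on the wooden plinth and drop it into the wire cork basket. Then set the steel snap cap straight onto the bottle's mouth and press it down through the click until it is fully home. Finish while the gripper is still pressing the cap down firmly (do not let up or let go), and leave the glasses, the full bottle and the bowl where they stand.

Things in the scene. Friction and masses are not known exactly. Their poses are not given: they have to be found in the camera images.
- bottle: Small green glass bottle, 54 mm wide, fixed upright on a dark wooden plinth 100 x 100 x 14 mm that does not move. Origin: centre of the plinth's underside, on the work surface; z up. The mouth is 205 mm above it. The top 24 mm of the neck is a steel collar 27 mm across, with a bore 19 mm wide and 23 mm deep and four sprung leaves around it (see leaf0).
- bottle_rim (a point): Centre of the bottle's mouth, level with the top of the rim, 205 mm above the bottle's origin. z up.
- stopper: Worn stopper that sits loosely in the bottle's mouth: a cork shank 16 mm across and 20 mm long, under a round brown wooden head 30 mm across and 26 mm tall that rests on the rim. 46 mm tall in all, 25 g. Origin: centre of the shank's lower end; z along its axis towards the head. It lifts straight out without force.
- snap_cap: Round plain steel cap, loose, standing open side down: skirt 46 mm across, 21.5 mm high, with a round grip 24 mm across and 26 mm tall on top; 47.5 mm tall in all, about 70 g. Underneath, a cavity 40 mm across, 17.5 mm deep, narrowed at its mouth by a lip 32 mm across inside and 3 mm high. Origin: centre of the open underside; z up through the grip. Any turn about z fits.
- cap_seat (a point): Centre of the cap's inner ceiling, 17.5 mm above the cap's origin. It meets bottle_rim when the cap is fully home (it is then 0 to 1 mm from it); the cap first touches the leaves when it is about 11 to 14 mm above the rim.
- basket: Open wire basket, fixed, 140 x 140 mm and 70 mm high, walls 4 mm, with a few old corks lying on its wooden floor (top of the corks 26 mm). Origin: centre of its underside on the work surface; x and y along its sides.
- glass_a: Stemmed wine glass, 172 mm tall, 68 mm wide. Origin: centre of its foot. Leave alone.
- glass_b: Stemmed wine glass like the other. Origin: centre of its foot. Leave alone.
- full_bottle: Full dark wine bottle, 300 mm tall, 74 mm wide, standing at the side. Origin: centre of its underside. Leave alone.
- bowl: White ceramic bowl 110 mm across, 45 mm tall. Origin: centre of its underside. Leave alone.
- leaf0 (a joint): One of four sprung steel leaves around the neck, hinged just under the rim, flaring downwards to 38 mm across at 11 mm below it. 0: out; grows (rad) as pushed in. A cap pressed down slides over them with force rising to about 8 to 15 N; then they spring out over its lip (the click), the force drops, and 2 to 3 mm lower the cap stops hard on the rim.
Not all that is in view belongs to the job. Of the things that look like the snap_cap, the smaller one is meant.

How it is judged (in metres and radians):
On the way, in this order (a step that is already met when the one before it is completed fails the run):
1. the worn stopper lies in the wire basket, let go of (x of stopper in the frame of basket between -0.068 and 0.068 m and y of stopper in the frame of basket between -0.068 and 0.068 m and z of stopper in the frame of basket below 0.075 m and contact force between stopper and the fingers below 0.05 N and linear speed of stopper below 0.05 m/s), for 0.2 s.
2. the snap cap is past the click, fully home on the bottle's rim (z of cap_seat in the frame of bottle_rim below 0.0016 m and horizontal distance between cap_seat and bottle_rim below 0.004 m and angle between the z axis of snap_cap and the z axis of bottle, either way round below 0.1 rad and angle between snap_cap's own z axis and vertical below 0.3 rad), for 0.2 s.
At the end, for the whole second after the job is handed in: The stopper lies at rest inside the basket, not touched by the gripper. The cap is past the click and fully home: its inner ceiling within 1.6 mm of the rim in height, 4 mm sideways, 0.1 rad of straight. The fingers are still on the cap, and it is pressed against the bottle with more than 4 N (all of step 1 and all of step 2 and contact force between snap_cap and bottle above 4 N and contact force between the fingers and snap_cap above 1 N); the arm keeps its last pose, push and grip.
It fails at once if the glass_a is pushed more than 30 mm away or tipped (distance of glass_a from where it was at the start of the episode above 0.03 m or angle between glass_a's own z axis and vertical above 0.35 rad).
It fails at once if the glass_b is pushed more than 30 mm away or tipped (distance of glass_b from where it was at the start of the episode above 0.03 m or angle between glass_b's own z axis and vertical above 0.35 rad).
It fails at once if the full_bottle is pushed more than 30 mm away or tipped (distance of full_bottle from where it was at the start of the episode above 0.03 m or angle between full_bottle's own z axis and vertical above 0.35 rad).
It fails at once if the bowl is pushed more than 30 mm away or tipped (distance of bowl from where it was at the start of the episode above 0.03 m or angle between bowl's own z axis and vertical above 0.35 rad).
It also fails if it takes over 64 s, if anything falls off the work surface, if the arm or the gripper's body presses on something with over 40 N, if the wrist force passes 120 N, or if a joint passes its speed limit or range.

## Working session

There is one attempt and no reset: what is moved stays moved. The work goes in short steps, Python scripts to look and compute and a tool call to move; the robot and the scene stay as the last step left them, time stands still between calls to the robot, and variables do not carry over. Pictures are saved under pics/ and viewed, and the job is handed in when it is done.

Besides the shell and the picture viewer there is one more tool, called after ">>>" in YAML: its name, and indented under it one key for each argument. drive_tool: Moves the arm, as the interface text tells. Its arguments: {"type":"object","properties":{"delta_rot":{"type":"array","items":{"type":"array","items":{"type":"number"}}},"xyz":{"type":"array","items":{"type":"array","items":{"type":"number"}}},"claw":{"type":"array","items":{"type":"number"}},"newtons":{"type":"number"}},"required":["delta_rot","xyz","claw"]}

```bash
mkdir -p pics; cat > h.py <<'E'
import numpy as np,cv2
from workcell import env,cams,workorder
from scipy.spatial.transform import Rotation as R
def K(n):
    c=cams.get_calibration(n);f=192/np.tan(np.radians(c['vfov'])/2);return f,c['cx'],c['cy'],np.array(c['extrinsics'])
def ray(n,u,v):
    f,cx,cy,E=K(n);d=E[:3,:3]@np.array([(u-cx)/f,(v-cy)/f,1]);return E[:3,3],d/np.linalg.norm(d)
def onz(n,u,v,z):
    o,d=ray(n,u,v);return o+d*(z-o[2])/d[2]
def proj(n,p):
    f,cx,cy,E=K(n);q=E[:3,:3].T@(np.array(p,float)-E[:3,3]);return np.array([f*q[0]/q[2]+cx,f*q[1]/q[2]+cy])
def snap(n,name):
    im=cams.camera(n);cv2.imwrite('pics/'+name+'.png',im[:,:,::-1]);return im
E
python3 - <<'E'
from h import *
for n in('side','top'):
    snap(n,n+'0');print(cams.get_calibration(n))
print(env.sense(),env.grasp_offset)
E
```

```text
{'vfov': 50.5805474382128, 'cx': 254.28532578721166, 'cy': 189.59256968618766, 'extrinsics': array([[ 8.83267425e-01, -2.66337822e-01,  3.85879283e-01,
         5.93533046e+01],
       [-4.68586390e-01, -4.72832125e-01,  7.46228234e-01,
        -9.14525907e+02],
       [-1.62926812e-02, -8.39936871e-01, -5.42439492e-01,
         7.76379120e+02],
       [ 0.00000000e+00,  0.00000000e+00,  0.00000000e+00,
         1.00000000e+00]])}
{'vfov': 53.80713287437899, 'cx': 255.34628553022256, 'cy': 196.9507033393928, 'extrinsics': array([[-2.67500030e-02, -9.89780928e-01,  1.40064814e-01,
         3.52664161e+02],
       [-9.99615782e-01,  2.54676412e-02, -1.09402180e-02,
        -2.23166192e+00],
       [ 7.26129869e-03, -1.40303650e-01, -9.90081895e-01,
         1.30875900e+03],
       [ 0.00000000e+00,  0.00000000e+00,  0.00000000e+00,
         1.00000000e+00]])}
{'clock': 0.1, 'qpos': array([ 1.22002209e+00,  1.26351478e-01, -4.04946790e-02,  1.40538122e+00,
        1.15901011e-05,  1.57079095e+00]), 'joint_velocities': array([ 0.00027228, -0.00042183,  0.00194744,  0.00069704,  0.00074319,
       -0.00016177]), 'effort': array([ 1.60290016e-03, -4.36904347e+01,  3.53607130e+01,  1.36978328e-02,
       -2.86606860e-05, -1.64388319e-05]), 'tool_pos': array([180.27878563, 492.70129587, 230.5952918 ]), 'orientation': array([-0.94787599,  1.35618027,  0.9465362 ]), 'force': array([-0.41926527,  0.30484802, -0.5323807 ]), 'torque': array([ 0.02063651,  0.08041687, -0.02795624]), 'gripper_width': 85.63223211149366} 18.700000000000003
```

```bash
ls pics
```

```text
side0.png
top0.png
```

View pics/side0.png

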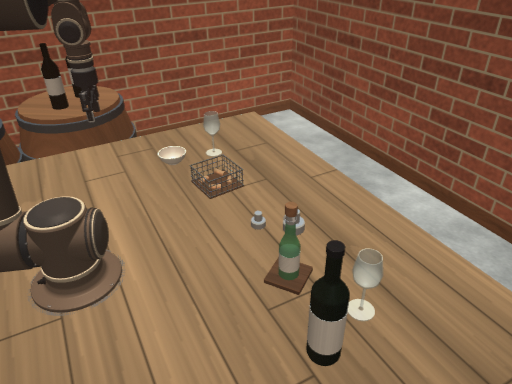

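View pics/top0.png

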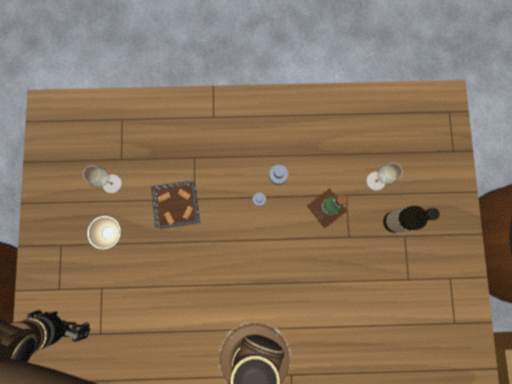

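```bash
python3 - <<'E'
from h import *
a=cv2.imread('pics/top0.png')[140:240,240:360];b=cv2.imread('pics/side0.png')[190:300,235:355]
cv2.imwrite('pics/crop0.png',np.hstack([cv2.resize(a,(400,333),interpolation=2),cv2.resize(b,(364,333),interpolation=2)]))
# steel: low-saturation bluish
im=cv2.imread('pics/top0.png').astype(int);hsv=cv2.cvtColor(im.astype(np.uint8),cv2.COLOR_BGR2HSV)
m=((im[:,:,0]>im[:,:,2]-5)&(im.max(2)>60)).astype(np.uint8);m[:100]=0;m[240:]=0
n,l,s,c=cv2.connectedComponentsWithStats(m)
for i in range(1,n):
    if s[i,4]>15:print('top',s[i],c[i],onz('top',*c[i],20))
# cap candidates sizes
for h in(20,):print(onz('top',259,200,h),onz('top',279,174,h))
im=cv2.imread('pics/side0.png').astype(int)
m=((im[:,:,0]>im[:,:,2]-5)&(im.max(2)>60)).astype(np.uint8);m[:200]=0;m[:,:235]=0;m[:,330:]=0;m[320:]=0
n,l,s,c=cv2.connectedComponentsWithStats(m)
for i in range(1,n):
    if s[i,4]>15:print('side',s[i],c[i],onz('side',*c[i],20))
E
```

```text
top [   0  100   26  140 3106] [ 10.72569221 165.11751449] [668.14382354 827.86613472  20.        ]
top [ 468  100   44   98 3514] [491.54012521 142.81587934] [ 706.35728335 -854.58722475   20.        ]
top [270 165  18  18 250] [278.272 173.624] [614.70154671 -98.23082476  20.        ]
top [176 183  23  42 109] [192.39449541 208.57798165] [500.36276248 199.88944383  20.        ]
top [253 193  13  13 127] [258.83464567 198.81102362] [528.21669715 -28.28811565  20.        ]
top [325 198  14  15 128] [330.2578125 205.40625  ] [ 499.04820182 -272.86258366   20.        ]
top [103 227  11  12 105] [107.87619048 232.62857143] [425.88768272 485.83653518  20.        ]
[524.08004685 -28.74054538  20.        ] [ 613.30852897 -100.71152359   20.        ]
side [255 211   6   4  20] [257.7  212.35] [544.75926899   3.73999913  20.        ]
side [252 217  13   7  42] [258.0952381  220.30952381] [526.13172581 -33.33753607  20.        ]
side [291 217  13  11  54] [298.59259259 222.61111111] [ 628.11532849 -103.49788877   20.        ]
side [279 244  20  14 224] [288.93303571 250.26785714] [ 535.64432634 -196.08770265   20.        ]
```

View pics/crop0.png

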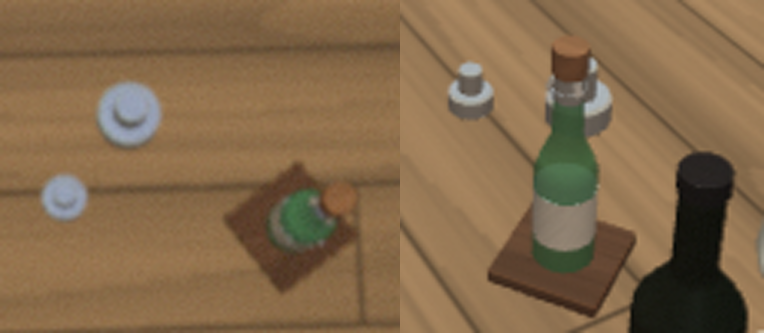

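```bash
python3 - <<'E'
from h import *
T=cv2.imread('pics/top0.png').astype(int);S=cv2.imread('pics/side0.png').astype(int)
def tri(a,b):
    o1,d1=ray('top',*a);o2,d2=ray('side',*b)
    A=np.stack([d1,-d2],1);t=np.linalg.lstsq(A,o2-o1,rcond=None)[0];p,q=o1+t[0]*d1,o2+t[1]*d2
    return (p+q)/2,np.linalg.norm(p-q)
# stopper head: print pixels around
def hsvm(I):return cv2.cvtColor(I.astype(np.uint8),cv2.COLOR_BGR2HSV)
hT,hS=hsvm(T),hsvm(S)
print(hT[200,340],hT[200,355],hT[222,330],hS[212,292],hS[230,270],hS[207,291])
print(hT[194:208,332:350,1]);print(hT[194:208,332:350,0]);print(hT[194:208,332:350,2])
print(hS[203:222,282:302,1]);print(hS[203:222,282:302,2])
E
```

```text
[ 12 136 144] [ 16 127 137] [ 13 136  90] [ 12 143  96] [ 16 111 161] [ 13 131 152]
[[136 135 140 130 126 118 115 110 122 132 125 133 129 124 111 118 118 126]
 [145 133 147 131 130 121 131 122 142 136 145 140 136 140 120 120 125 117]
 [107  97 119 137 126 140 142 144 137 145 148 139 150 132 134 117 117 121]
 [100  91  93  92 146 149 151 144 135 145 143 147 151 144 150 128 116 122]
 [ 88  78  76  81 127 149 149 144 144 140 148 140 142 142 137 126 126 121]
 [ 76  51  42  68 135 150 141 132 145 146 144 140 136 143 143 133 120 119]
 [ 71  51  49  64 138 149 142 145 136 140 144 151 136 148 141 125 122 121]
 [ 62  42  44  66 139 158 145 142 138 142 152 143 138 143 142 122 128 119]
 [ 83  57  31  30  95 154 147 148 142 152 141 147 140 141 130 119 118 122]
 [ 80  59  34   3  37 124 147 145 156 147 136 143 143 133 132 125 123 120]
 [ 87  80  46  12  16  57 108 139 141 152 137 133 131 124 126 121 121 126]
 [ 87  82  79  46  20  40  67  83 109 131 137 129 128 123 118 114 128 118]
 [ 90  87  84  87  61  57  50  53  64 109 132 135 128 133 120 122 122 120]
 [100  81  75  94  74  69  45  47  81 119
[... 4668 characters left out ...]
 163 135
  136 144]
 [164 163 155 112  84  88  91  93  92  93  93  88  86  81  86 109 103 105
  134 148]
 [162 161 152 142  81  86  89  89  90  90  91  86  85  83  87  91  97 100
  133 150]
 [157 157 139 132  90  87  88  88  89  89  88  86  85  86  92  94  97 109
  155 149]
 [156 145 135 116  89  92  94  91  94  96 111 124 128  96 109  98  94 112
  172 161]
 [158 142 130  94  89  94  97  98 100 106 131 144 135  95 110  97  93 112
  181 182]
 [162 144 128 142  89  95  97 100 100 105 123 146 138 103 111  96  93 113
  182 185]
 [167 163 147 124 108 109  98 101 101 104 123 147 145 127  97  95  97 123
  184 183]
 [170 169 163 118  95 116 126 106 118 123 140 146 140 115  94  96  95 124
  184 183]]
```

```bash
cat >> h.py <<'E'
def tri(a,b):
    o1,d1=ray('top',*a);o2,d2=ray('side',*b)
    t=np.linalg.lstsq(np.stack([d1,-d2],1),o2-o1,rcond=None)[0];p,q=o1+t[0]*d1,o2+t[1]*d2
    return (p+q)/2,np.linalg.norm(p-q)
E
python3 - <<'E'
from h import *
print('top disc z231',onz('top',341.5,199.3,231),'side',onz('side',291.2,205.3,231),tri((341.5,199.3),(291.2,205.3)))
T=cv2.imread('pics/top0.png');S=cv2.imread('pics/side0.png')
h=cv2.cvtColor(T,cv2.COLOR_BGR2HSV)
# cap in top: saturation mask
for I,n,win in((T,'top',(185,212,245,275)),(S,'side',(205,232,246,270))):
    r0,r1,c0,c1=win;s=cv2.cvtColor(I,cv2.COLOR_BGR2HSV)[r0:r1,c0:c1,1]
    m=(s<75).astype(np.uint8);k,l,st,c=cv2.connectedComponentsWithStats(m);i=1+np.argmax(st[1:,4]);print(n,st[i]+[c0,r0,0,0,0],c[i]+[c0,r0])
# plinth in top: dark brown
m=((h[:,:,2]<105)&(h[:,:,1]>115)).astype(np.uint8);m[:180]=0;m[235:]=0;m[:,:300]=0;m[:,352:]=0
m=cv2.morphologyEx(m,cv2.MORPH_OPEN,np.ones((3,3)))
cs,_=cv2.findContours(m,0,2);c=max(cs,key=cv2.contourArea);r=cv2.minAreaRect(c);print(r,onz('top',*r[0],14))
for p in cv2.boxPoints(r):print(p,onz('top',*p,14))
# basket base guess: floor contour
for p in [(151,185),(194,181),(200,226),(157,229)]:print('basket70',onz('top',*p,70))
v=cv2.resize(S[140:205,180:255],(750,650)[::1],interpolation=2)
w=cv2.resize(T[170:240,140:215],(750,700),interpolation=2)
cv2.imwrite('pics/basket.png',cv2.resize(np.vstack([w]),(600,560)))
E
```

```text
top disc z231 [ 491.92330313 -261.9233954   231.        ] side [ 490.65438707 -266.01350223  231.        ] (array([ 492.53008814, -262.71134845,  228.2593497 ]), np.float64(0.5527216754375904))
top [252 192  15  15 163] [258.78527607 198.80368098]
side [251 210  15  19 212] [257.78301887 220.1509434 ]
((326.8085632324219, 207.3011474609375), (29.87582778930664, 29.570972442626953), 52.4314079284668) [ 493.46815639 -261.8591794    14.        ]
[305.9814  204.47586] [ 505.1286908  -190.45801934   14.        ]
[329.42007 186.44614] [ 566.06165069 -274.82719364   14.        ]
[347.6357  210.12643] [ 481.82280395 -333.16719851   14.        ]
[324.19705 228.15616] [ 422.00422943 -249.09297127   14.        ]
basket70 [576.79942948 328.77641513  70.        ]
basket70 [586.65674413 186.40439445  70.        ]
basket70 [436.72892297 167.43200498  70.        ]
basket70 [430.6343161  307.52976315  70.        ]
```

View pics/basket.png

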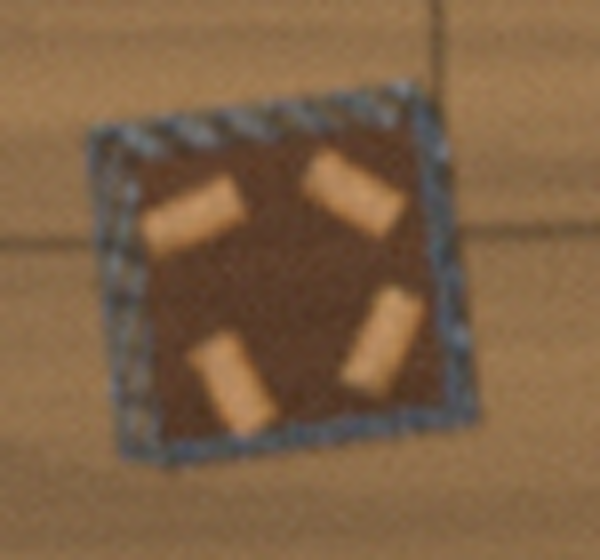

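```bash
cat >> h.py <<'E'
def toolR():
    s=env.sense();return s['tool_pos'],R.from_rotvec(s['orientation']).as_matrix()
def sh(target):
    p,M=toolR();return M.T@(np.array(target,float)-p)
E
python3 - <<'E'
from h import *
p,M=toolR();print(p,M.round(3));print(sh([492,-262.5,330]).round(1),sh([350,150,330]).round(1))
for n,u,v in(('glassA foot',113,184),('glassB foot',375,181),('bowl',104,233),('fullb',392,224)):print(n,onz('top',u,v,0).round())
print(onz('top',258.8,198.8,13))
# side cap: base ellipse
print(proj('side',[528.5,-28.5,0]),proj('side',[528.5,-28.5,47.5]),proj('top',[492,-262.5,231]),proj('side',[492,-262.5,231]))
E
```

```text
[180.27878563 492.70129587 230.5952918 ] [[-0.001 -0.939  0.344]
 [-0.001  0.344  0.939]
 [-1.     0.    -0.001]]
[ -98.5 -552.2 -602.2] [ -99.  -277.1 -263.7]
glassA foot [596. 480.   0.]
glassB foot [ 584. -440.    0.]
bowl [426. 507.   0.]
fullb [ 431. -488.    0.]
[529.21175208 -28.31099747  13.        ]
[258.09740603 224.40047462] [257.92266273 212.02507892] [341.69813493 199.26849575] [290.88188426 204.38352245]
```

>>> drive_tool:
  delta_rot:
    - [0.085,0,0]
    - [0.17,0,0]
    - [0.255,0,0]
    - [0.34,0,0]
    - [0.425,0,0]
    - [0.51,0,0]
    - [0.595,0,0]
    - [0.68,0,0]
    - [0.765,0,0]
    - [0.85,0,0]
  xyz:
    - [-12,-28,-30]
    - [-24,-56,-60]
    - [-36,-84,-90]
    - [-48,-112,-120]
    - [-60,-140,-150]
    - [-70,-168,-180]
    - [-80,-196,-210]
    - [-90,-224,-240]
    - [-99,-252,-270]
    - [-99,-277,-300]
  claw: [70,70,70,70,70,70,70,70,70,70]

```text
clock: 1.1
tool_pos: [338.0, 114.4, 330.9]
orientation: [-0.288, 1.551, 0.287]
force: [1.1, 1.3, 0.3]
gripper_width: 69.8
```

```bash
python3 - <<'E'
from h import *
s=env.sense();print(s['clock'],s['qpos'].round(2),s['gripper_width']);p,M=toolR();print(p,M.round(3));print(sh([492,-262.5,300]).round(1))
E
```

```text
1.1 [ 0.33 -0.17 -0.11  1.63 -0.    1.53] 69.772699433984
[337.97509764 114.36435816 330.94560241] [[ 0.001 -0.358  0.934]
 [-0.001  0.934  0.358]
 [-1.    -0.001  0.001]]
[  31.4 -407.     8.7]
```

>>> drive_tool:
  delta_rot:
    - [0.085,0,0]
    - [0.17,0,0]
    - [0.255,0,0]
    - [0.34,0,0]
    - [0.425,0,0]
    - [0.51,0,0]
    - [0.595,0,0]
    - [0.68,0,0]
    - [0.765,0,0]
    - [0.82,0,0]
  xyz:
    - [3,-41,1]
    - [6,-82,2]
    - [9,-123,3]
    - [12,-164,4]
    - [15,-205,5]
    - [18,-246,6]
    - [22,-287,7]
    - [26,-328,8]
    - [31,-369,9]
    - [31,-407,9]
  claw: [70,70,70,70,70,70,70,70,70,70]

```text
clock: 2.1
tool_pos: [492.4, -264.2, 299.1]
orientation: [0.358, 1.541, -0.358]
force: [0.3, 0.1, 0.3]
gripper_width: 69.8
```

```bash
python3 - <<'E'
from h import *
a=snap('side','s1');b=snap('top','t1')
s=env.sense();print(s['clock'],s['qpos'].round(2));p,M=toolR();print(p,M.round(3));print(sh([492,-262.5,212]).round(1))
print(proj('side',p),proj('top',p))
cv2.imwrite('pics/c1.png',np.hstack([cv2.resize(a[150:270,230:350,::-1],(400,400),interpolation=2),cv2.resize(b[150:250,290:390,::-1],(400,400),interpolation=2)]))
E
```

```text
2.2 [-0.49  0.21  0.2   1.57 -0.    1.53]
[ 493.06283313 -265.92146649  297.82775829] [[-0.002  0.442  0.897]
 [-0.     0.897 -0.442]
 [-1.    -0.001 -0.002]]
[85.8  2.7 -2.3]
[293.07253834 180.56330763] [348.69835377 195.53017619]
```

View pics/c1.png

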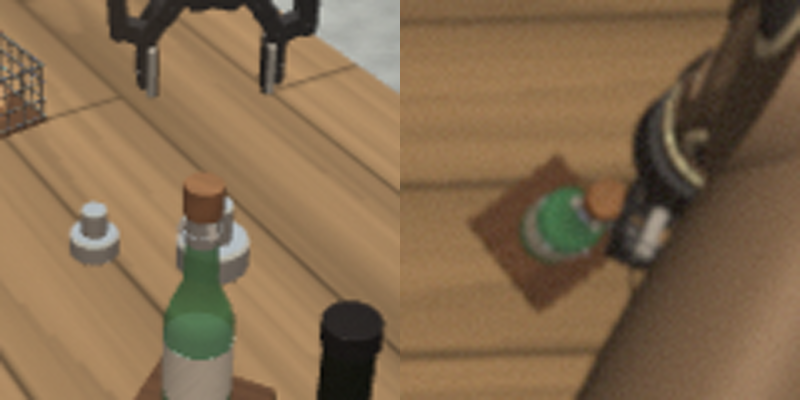

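>>> drive_tool:
  delta_rot:
    - [0,0,0]
    - [0,0,0]
    - [0,0,0]
    - [0,0,0]
    - [0,0,0]
    - [0,0,0]
    - [0,0,0]
  xyz:
    - [20,2.7,-2]
    - [45,2.7,-2]
    - [70,2.7,-2]
    - [88,2.7,-2]
    - [97,2.7,-2]
    - [97,2.7,-2]
    - [97,2.7,-2]
  claw: [60,60,60,60,60,60,60]

```text
clock: 2.9
tool_pos: [492.4, -262.4, 201.7]
orientation: [0.358, 1.542, -0.36]
force: [0.2, 0.3, 0.9]
gripper_width: 60.2
```

```bash
python3 - <<'E'
from h import *
a=snap('side','s2');b=cams.camera('top')
s=env.sense();print(s['clock'],s['force']);p,M=toolR();print(p);print(sh([492,-262.5,200]).round(1))
cv2.imwrite('pics/c2.png',np.hstack([cv2.resize(a[150:270,230:350,::-1],(400,400),interpolation=2),cv2.resize(b[150:250,290:390,::-1],(400,400),interpolation=2)]))
E
```

```text
3.0 [-0.41065648  0.12934371 -0.23159173]
[ 492.78193613 -262.73592111  202.19030726]
[ 2.2 -0.1 -0.8]
```

View pics/c2.png

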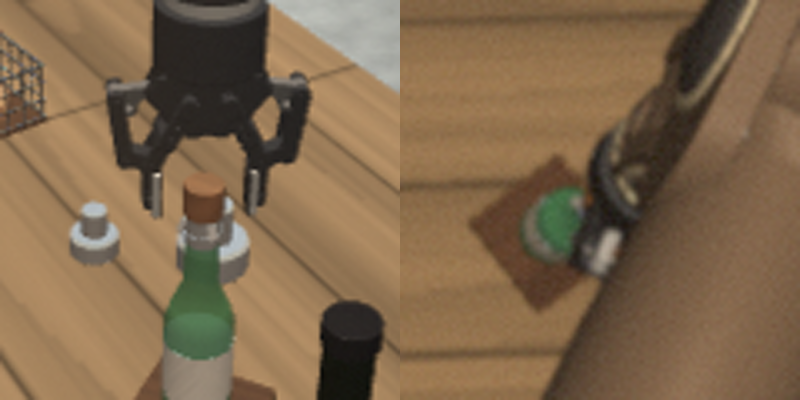

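Fingers straddle the stopper head (side, around (292,207)), centred. Closing.

>>> drive_tool:
  delta_rot:
    - [0,0,0]
    - [0,0,0]
    - [0,0,0]
    - [0,0,0]
    - [0,0,0]
    - [0,0,0]
  xyz:
    - [1,0,0]
    - [1,0,0]
    - [1,0,0]
    - [1,0,0]
    - [1,0,0]
    - [1,0,0]
  claw: [25,25,25,25,25,25]
  newtons: 25

```text
clock: 3.6
tool_pos: [493.0, -262.9, 201.9]
orientation: [0.358, 1.539, -0.36]
force: [-1.6, 0.3, 5.7]
gripper_width: 29.3
```

```bash
python3 - <<'E'
from h import *
a=snap('side','s3')
s=env.sense();print(s['clock'],s['force'],s['gripper_width']);p,M=toolR();print(p)
cv2.imwrite('pics/c3.png',cv2.resize(a[160:240,250:330,::-1],(560,560),interpolation=2))
E
```

```text
3.65 [-1.38441898  1.01103662  6.11582978] 29.45810024722913
[ 492.9871244  -262.86195189  201.92117525]
```

View pics/c3.png

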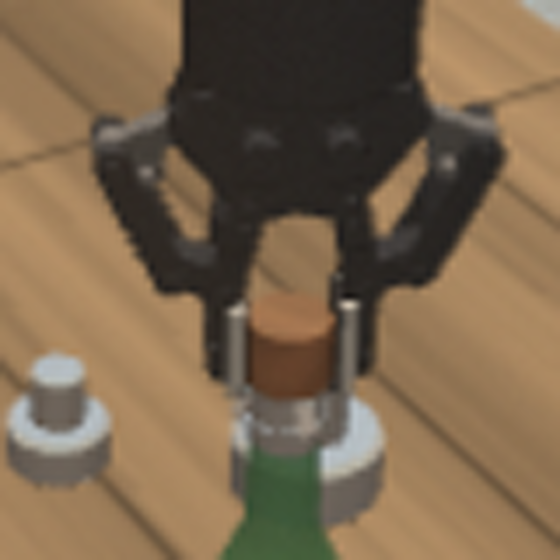

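>>> drive_tool:
  delta_rot:
    - [0,0,0]
    - [0,0,0]
    - [0,0,0]
    - [0,0,0]
    - [-0.1,0,0]
    - [-0.2,0,0]
    - [-0.3,0,0]
    - [-0.4,0,0]
    - [-0.5,0,0]
    - [-0.6,0,0]
  xyz:
    - [-10,0,0]
    - [-30,0,0]
    - [-50,0,0]
    - [-70,0,0]
    - [-80,40,-20]
    - [-80,81,-40]
    - [-80,121,-60]
    - [-80,161,-80]
    - [-80,202,-99]
    - [-80,242,-119]
  claw: [25,25,25,25,25,25,25,25,25,25]

```text
clock: 4.65
tool_pos: [492.9, 8.7, 282.0]
orientation: [-0.116, 1.566, 0.113]
force: [0.3, 0.2, -0.4]
gripper_width: 29.4
```

```bash
python3 - <<'E'
from h import *
s=env.sense();print(s['clock'],s['force'],s['gripper_width'],s['qpos'].round(2));p,M=toolR();print(p,M.round(2))
print(sh([508,248,282]).round(1),sh([508,248,62]).round(1))
E
```

```text
4.65 [ 0.3118127   0.19104474 -0.36699056] 29.38610795288185 [ 0.02  0.07  0.01  1.51 -0.    1.44]
[492.88897955   8.65220235 281.98467584] [[ 0.   -0.15  0.99]
 [-0.    0.99  0.15]
 [-1.   -0.    0.  ]]
[ -0.4 234.6  49.8] [219.6 235.   49.5]
```

>>> drive_tool:
  delta_rot:
    - [-0.08,0,0]
    - [-0.16,0,0]
    - [-0.24,0,0]
    - [-0.3,0,0]
    - [-0.35,0,0]
    - [-0.35,0,0]
    - [-0.35,0,0]
    - [-0.35,0,0]
    - [-0.35,0,0]
    - [-0.35,0,0]
  xyz:
    - [0,40,8]
    - [0,80,16]
    - [0,120,25]
    - [0,160,33]
    - [0,200,42]
    - [10,235,50]
    - [50,235,50]
    - [95,235,50]
    - [140,235,50]
    - [170,235,50]
  claw: [25,25,25,25,25,25,25,25,25,25]

```text
clock: 5.65
tool_pos: [507.1, 247.7, 108.5]
orientation: [-0.391, 1.538, 0.387]
force: [0.7, -0.3, -0.7]
gripper_width: 29.1
```

```bash
python3 - <<'E'
from h import *
a=snap('side','s4')
s=env.sense();print(s['clock'],s['force'],s['gripper_width']);p,M=toolR();print(p,M.round(2));print(sh([508,248,62]).round(1))
cv2.imwrite('pics/c4.png',cv2.resize(a[90:210,160:280,::-1],(600,600),interpolation=2))
E
```

```text
5.7 [-2.12966507 -1.29463532 -4.10028691] 29.111274781545045
[505.1904721  246.70545233 104.21572204] [[-0.01 -0.48  0.88]
 [-0.01  0.88  0.48]
 [-1.   -0.   -0.01]]
[42.2 -0.1  3.5]
```

View pics/c4.png

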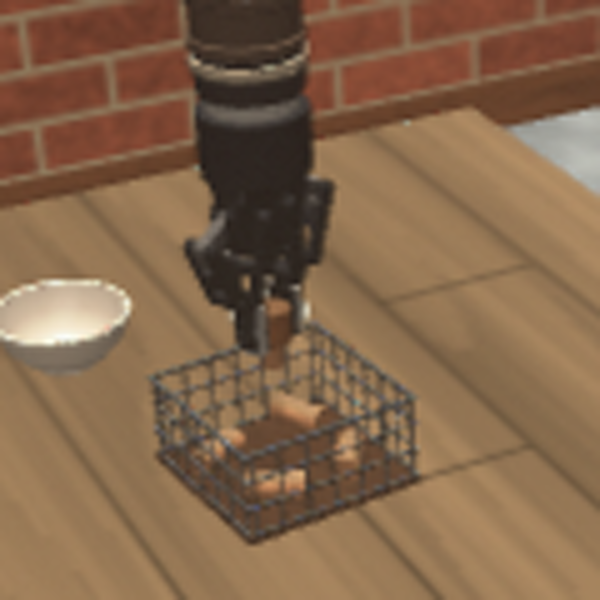

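>>> drive_tool:
  delta_rot:
    - [0,0,0]
    - [0,0,0]
    - [0,0,0]
    - [0,0,0]
    - [0,0,0]
    - [0,0,0]
    - [0,0,0]
    - [0,0,0]
  xyz:
    - [15,0,3]
    - [30,0,3]
    - [40,0,3]
    - [40,0,3]
    - [40,0,3]
    - [40,0,3]
    - [40,0,3]
    - [40,0,3]
  claw: [25,25,25,25,55,55,55,55]

```text
clock: 6.5
tool_pos: [507.9, 248.0, 64.9]
orientation: [-0.392, 1.543, 0.386]
force: [0.1, -0.0, -0.7]
gripper_width: 55.1
```

```bash
python3 - <<'E'
from h import *
a=snap('side','s5')
s=env.sense();print(s['clock'],s['force'],s['gripper_width']);p,M=toolR();print(p,M.round(2))
cv2.imwrite('pics/c5.png',cv2.resize(a[110:210,170:270,::-1],(600,600),interpolation=2))
E
```

```text
6.55 [ 0.49596223 -0.29454945  0.32138152] 54.66725074664346
[507.8059768  247.99707542  64.70637381] [[-0.01 -0.48  0.88]
 [-0.01  0.88  0.48]
 [-1.   -0.   -0.01]]
```

View pics/c5.png

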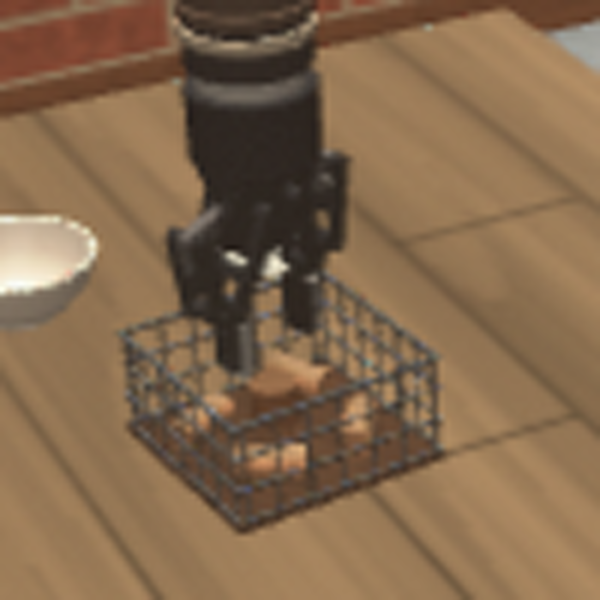

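```bash
python3 - <<'E'
from h import *
print(sh([529,-28.3,140]).round(1),sh([529,-28.3,24]).round(1))
E
```

```text
[ -73.9 -253.2 -113.5] [  42.1 -253.  -112.6]
```

>>> drive_tool:
  delta_rot:
    - [0,0,0]
    - [0,0,0]
    - [0,0,0]
    - [0.09,0,0]
    - [0.18,0,0]
    - [0.27,0,0]
    - [0.36,0,0]
    - [0.45,0,0]
    - [0.53,0,0]
    - [0.53,0,0]
  xyz:
    - [-20,0,0]
    - [-55,0,0]
    - [-90,0,0]
    - [-110,-42,-19]
    - [-110,-84,-38]
    - [-110,-127,-56]
    - [-110,-170,-75]
    - [-100,-211,-94]
    - [-75,-253,-113]
    - [-75,-253,-113]
  claw: [55,55,55,55,55,55,55,55,55,55]

```text
clock: 7.55
tool_pos: [528.0, -32.1, 138.7]
orientation: [0.027, 1.58, -0.038]
force: [-0.1, 0.5, 1.3]
gripper_width: 55.1
```

```bash
python3 - <<'E'
from h import *
a=snap('side','s6');b=snap('top','t6')
s=env.sense();print(s['clock'],s['force'],s['gripper_width']);p,M=toolR();print(p,M.round(3));print(sh([529,-28.3,24]).round(1))
cv2.imwrite('pics/c6.png',np.hstack([cv2.resize(a[130:250,200:320,::-1],(400,400),interpolation=2),cv2.resize(b[150:240,140:230,::-1],(400,400),interpolation=2)]))
E
```

```text
7.65 [-0.19605525  1.28669988  1.53429084] 54.79959279119877
[528.85713685 -28.98652428 140.59955718] [[-0.008  0.036  0.999]
 [-0.005  0.999 -0.036]
 [-1.    -0.005 -0.007]]
[116.6   1.3   1. ]
```

View pics/c6.png

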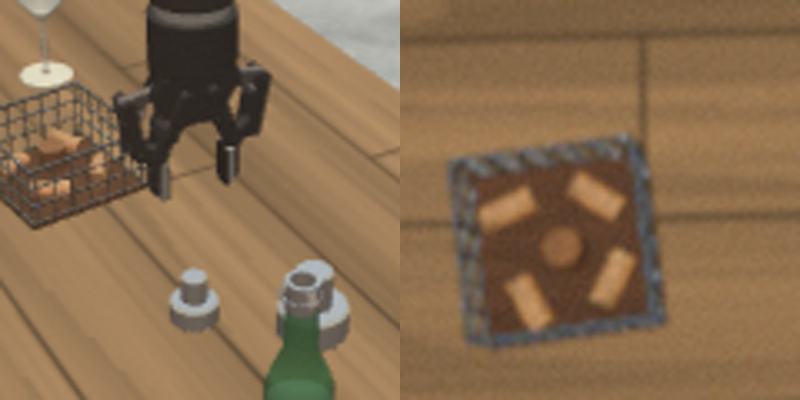

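```bash
python3 - <<'E'
from h import *
a=cv2.imread('pics/s6.png')[205:240,275:315];b=cv2.imread('pics/t6.png')[180:225,310:355]
cv2.imwrite('pics/c7.png',np.hstack([cv2.resize(a,(400,350),interpolation=0),cv2.resize(b,(350,350),interpolation=0)]))
print(onz('side',290.6,213.5,205),proj('side',[492.5,-262.5,205]),proj('top',[492.5,-262.5,205]))
E
```

```text
[ 491.89396236 -263.00108494  205.        ] [290.70381017 213.31694542] [339.63094176 200.28464143]
```

View pics/c7.png

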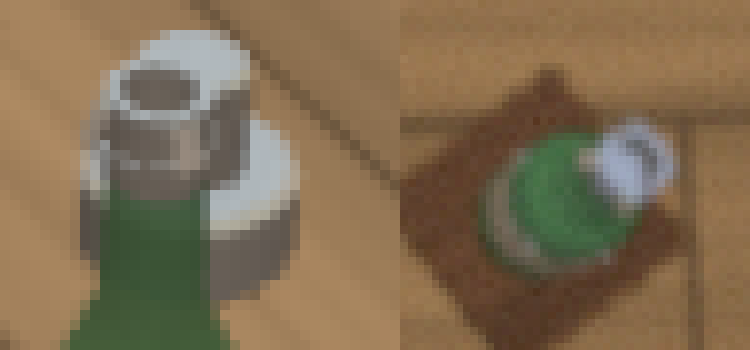

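>>> drive_tool:
  delta_rot:
    - [0,0,0]
    - [0,0,0]
    - [0,0,0]
    - [0,0,0]
    - [0,0,0]
    - [0,0,0]
  xyz:
    - [25,0.5,0]
    - [55,1,0.5]
    - [80,1.2,1]
    - [95,1.2,1]
    - [100,1.2,1]
    - [100,1.2,1]
  claw: [50,50,50,50,50,50]

```text
clock: 8.25
tool_pos: [529.2, -27.3, 40.7]
orientation: [0.023, 1.579, -0.031]
force: [0.7, -0.0, 0.1]
gripper_width: 49.8
```

```bash
python3 - <<'E'
from h import *
a=snap('side','s8')
s=env.sense();print(s['clock'],s['force'],s['gripper_width']);p,M=toolR();print(p,M.round(3));print(sh([529,-28.3,24]).round(1))
cv2.imwrite('pics/c8.png',np.hstack([cv2.resize(a[170:240,225:295,::-1],(600,600),interpolation=2)]))
E
```

```text
8.3 [ 0.65047829 -0.17288399 -0.67399082] 49.966853147298714
[529.68823309 -27.49665114  41.46530922] [[-0.007  0.034  0.999]
 [-0.005  0.999 -0.034]
 [-1.    -0.005 -0.007]]
[17.5 -0.7 -0.5]
```

View pics/c8.png

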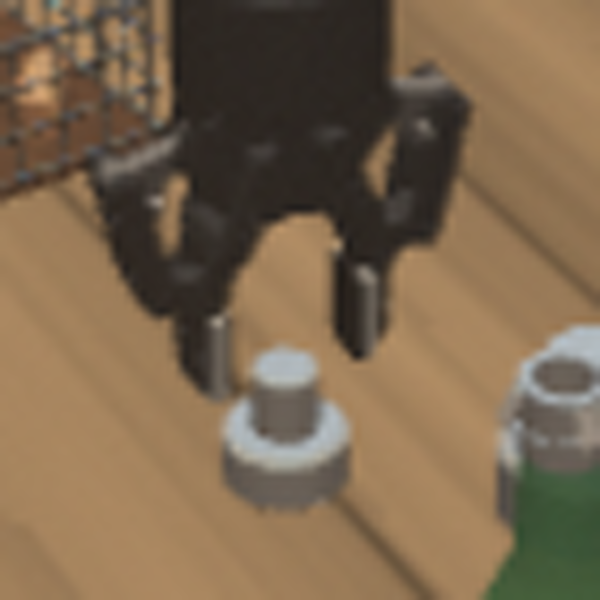

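>>> drive_tool:
  delta_rot:
    - [0,0,0]
    - [0,0,0]
    - [0,0,0]
    - [0,0,0]
    - [0,0,0]
    - [0,0,0]
    - [0,0,0]
    - [0,0,0]
    - [0,0,0]
  xyz:
    - [9,-0.7,0]
    - [16,-0.7,0]
    - [16,-0.7,0]
    - [16,-0.7,0]
    - [16,-0.7,0]
    - [16,-0.7,0]
    - [16,-0.7,0]
    - [16,-0.7,0]
    - [16,-0.7,0]
  claw: [45,45,45,18,18,18,18,18,18]
  newtons: 60

```text
clock: 9.2
tool_pos: [529.7, -28.4, 25.8]
orientation: [0.023, 1.577, -0.031]
force: [-1.2, -0.6, 2.7]
gripper_width: 21.7
```

```bash
python3 - <<'E'
from h import *
a=snap('side','s9')
s=env.sense();print(s['clock'],s['force'],s['gripper_width']);p,M=toolR();print(p,M.round(3))
cv2.imwrite('pics/c9.png',np.hstack([cv2.resize(a[170:240,225:295,::-1],(600,600),interpolation=2)]))
E
```

```text
9.25 [-0.87823958  0.33047385  3.11147185] 21.7176535860549
[529.76151906 -28.37227459  25.7647735 ] [[-0.006  0.035  0.999]
 [-0.005  0.999 -0.035]
 [-1.    -0.005 -0.006]]
```

View pics/c9.png

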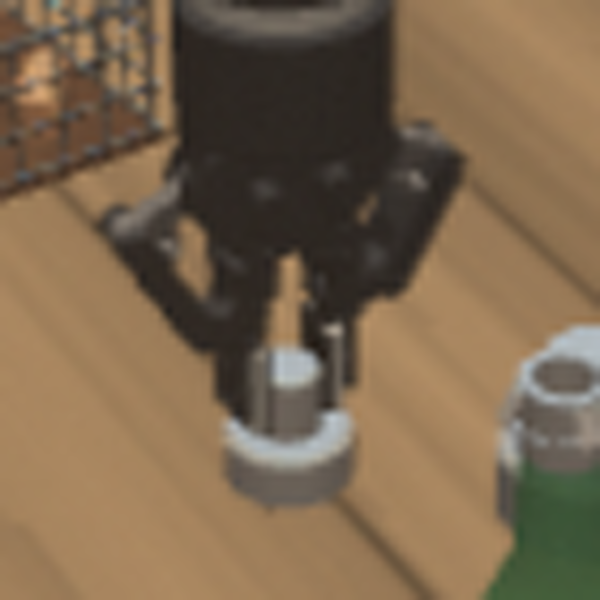

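```bash
python3 - <<'E'
from h import *
print(sh([492.3,-262.7,260]).round(1))
E
```

```text
[-232.8 -236.7  -30.7]
```

>>> drive_tool:
  delta_rot:
    - [0,0,0]
    - [0,0,0]
    - [0,0,0]
    - [0,0,0]
    - [0,0,0]
    - [0.07,0,0]
    - [0.14,0,0]
    - [0.21,0,0]
  xyz:
    - [-10,0,0]
    - [-40,0,0]
    - [-80,0,0]
    - [-125,0,0]
    - [-170,0,0]
    - [-210,-35,-5]
    - [-235,-70,-9]
    - [-235,-110,-14]
  claw: [18,18,18,18,18,18,18,18]

```text
clock: 10.05
tool_pos: [514.7, -137.5, 266.6]
orientation: [0.187, 1.56, -0.198]
force: [1.8, -0.9, -0.2]
gripper_width: 22.2
```

```bash
python3 - <<'E'
from h import *
s=env.sense();print(s['clock'],s['force'],s['gripper_width'],s['tool_pos']);p,M=toolR();print(M.round(3));print(sh([492.3,-262.7,260]).round(1))
E
```

```text
10.05 [ 1.76153844 -0.8683013  -0.17498549] 22.197613003974414 [ 514.67929232 -137.51412503  266.59763146]
[[ 0.001  0.243  0.97 ]
 [-0.007  0.97  -0.243]
 [-1.    -0.006  0.003]]
[   7.4 -126.8    8.7]
```

>>> drive_tool:
  delta_rot:
    - [0.06,0,0]
    - [0.12,0,0]
    - [0.18,0,0]
    - [0.21,0,0]
    - [0.21,0,0]
    - [0.21,0,0]
    - [0.21,0,0]
  xyz:
    - [3,-35,2]
    - [5,-70,5]
    - [7,-100,7]
    - [7,-120,8.7]
    - [7,-126.8,8.7]
    - [7,-126.8,8.7]
    - [7,-126.8,8.7]
  claw: [18,18,18,18,18,18,18]

```text
clock: 10.75
tool_pos: [492.3, -261.9, 260.6]
orientation: [0.352, 1.539, -0.361]
force: [0.3, 0.4, -0.9]
gripper_width: 22.0
```

```bash
python3 - <<'E'
from h import *
a=snap('side','s10');b=snap('top','t10')
s=env.sense();print(s['clock'],s['force'],s['gripper_width'],s['tool_pos']);p,M=toolR();print(M.round(3));print(sh([492.3,-262.7,240]).round(1))
cv2.imwrite('pics/c10.png',np.hstack([cv2.resize(a[180:240,260:320,::-1],(400,400),interpolation=0),cv2.resize(b[170:220,310:360,::-1],(400,400),interpolation=0)]))
E
```

```text
10.85 [ 0.28725253  0.38102306 -1.7358687 ] 21.84839969624875 [ 492.50198026 -261.63654174  260.66048738]
[[ 0.001  0.439  0.899]
 [-0.007  0.899 -0.439]
 [-1.    -0.006  0.004]]
[20.7 -0.9  0.2]
```

View pics/c10.png

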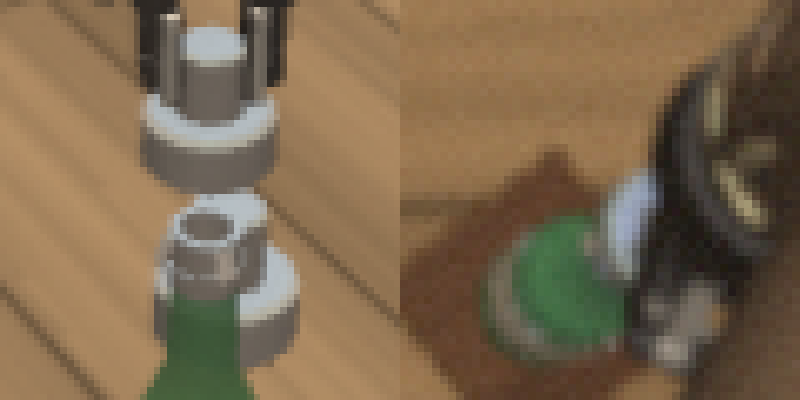

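```bash
python3 - <<'E'
from h import *
def circ(c,r):
    t=np.linspace(0,2*np.pi,180);q=np.array([proj('side',[c[0]+r*np.cos(x),c[1]+r*np.sin(x),c[2]]) for x in t]);return q.min(0).round(2),q.max(0).round(2)
p=[492.5,-261.64];z0=260.66-25.8
print('skirt bottom',circ((*p,z0),23),'skirt top',circ((*p,z0+21.5),23),'grip top',circ((*p,z0+47.5),12))
b=[492.3,-262.7]
print('rim outer',circ((*b,205),13.5),'bore',circ((*b,205),9.5))
print('px per mm, tangential/jaw', proj('side',[492.5+4.39,-261.6+8.99,z0])-proj('side',[492.5,-261.6,z0]), proj('side',[492.5+8.99,-261.6-4.39,z0])-proj('side',[492.5,-261.6,z0]))
a=cv2.imread('pics/s10.png');h=cv2.cvtColor(a,cv2.COLOR_BGR2HSV)[:,:,1].astype(int)
print('sat');print(h[196:207,277:306]);
V=cv2.cvtColor(a,cv2.COLOR_BGR2GRAY).astype(int)
print('gray col 288-294, rows 182-222');print(V[182:222,287:296].T)
print(V[208:220,282:300])
E
```

```text
skirt bottom (array([281.04, 197.28]), array([300.83, 208.52])) skirt top (array([281.22, 189.69]), array([301.26, 200.76])) grip top (array([286.3 , 182.78]), array([296.91, 188.43]))
rim outer (array([284.97, 210.05]), array([296.4 , 216.79])) bore (array([286.66, 211.03]), array([294.7 , 215.78]))
px per mm, tangential/jaw [-0.46407843 -2.4183626 ] [ 4.27662105 -0.13922564]
sat
[[110 110 108  98  56   3  16  15  12   6  46  43  44  39  43  41  41  40
   36   4  16  15  14   6  78 110 110 110 109]
 [110 109 110  97  62  22  15  15  15  13   8  43  44  41  41  41  42  43
   18  11  17  18  11  23  61 110 108 109 111]
 [110 110 110 105  64  31  12   8  16  15  14   8   3  23  19  16   6   2
   16  17  16  14   9  34  71 109 109 110 111]
 [110 111 111 108  74  37  32  23   3  16  15  15  16  15  15  16  15  16
   17  16  12  10  29  39  81 109 108 110 109]
 [110 109 109 107  81  39  36  30  29  22  10   8  10  17  16  17  15   7
    4  10  25  28  34  50  91 109 110 108 110]
 [110 109 108 105  67  43  45  40  34  31  29  24  24  18  18  19  20  22
   26  27  33  37  41  55  91 108 108
[... 2351 characters left out ...]
189 189 188 188 184 163]
 [143 143 144 144 147 166 180 163 152 165 170 187 189 189 189 189 187 174]
 [144 143 143 154 183 154 107 106 107 107 111 134 169 187 189 187 182 170]
 [143 143 146 162 177 113  97 100 102  99  98  97 125 189 185 168 168 135]
 [144 144 144 157 178 128  98 101 103 101  98  93 119 186 162 121 103 100]
 [143 144 145 158 150 175 132 102 104 101 100 114 167 178 115  92  96  94]
 [137 140 138 131 102 131 165 176 161 161 167 175 141 118  93  93  95 107]
 [137 137 133 114  89  94 104 113 125 128 142 132 133  99 112  96  93 117]
 [141 137 128  93  87  92  95  98 102 108 132 143 135  95 112  97  92 118]
 [144 135 131 151  87  93  96  98 100 103 121 145 136 102 114  94  90 116]]
```

```bash
python3 - <<'E'
from h import *
def circ(c,r):
    t=np.linspace(0,2*np.pi,180);q=np.array([proj('side',[c[0]+r*np.cos(x),c[1]+r*np.sin(x),c[2]]) for x in t]);return q.min(0).round(2),q.max(0).round(2)
for c in((529.2,-28.3),(529.2,-30)):
  for z,r in((0,23),(21.5,23),(47.5,12)):print(z,circ((*c,z),r))
V=cv2.cvtColor(cv2.imread('pics/s6.png'),cv2.COLOR_BGR2GRAY).astype(int)
print(V[206:232,248:269])
E
```

```text
0 (array([250.87, 219.82]), array([265.66, 228.91]))
21.5 (array([250.73, 214.33]), array([265.65, 223.33]))
47.5 (array([254.16, 209.62]), array([262.03, 214.26]))
0 (array([251.12, 220.11]), array([265.93, 229.22]))
21.5 (array([250.98, 214.61]), array([265.93, 223.63]))
47.5 (array([254.42, 209.91]), array([262.3 , 214.56]))
[[131 130 126 122 121 126 132 136 137 139 139 135 133 132 136 138 140 141
  143 144 143]
 [129 131 130 126 122 121 126 134 136 138 139 138 135 133 133 135 137 140
  140 142 144]
 [123 128 131 130 125 121 122 128 134 137 138 139 137 135 132 134 135 138
  139 141 142]
 [106 125 129 131 129 125 121 123 130 135 137 139 140 137 134 132 131 136
  138 139 140]
 [ 95 109 124 129 130 130 125 124 136 154 153 145 139 140 136 134 133 132
  136 138 139]
 [107  93 110 125 129 130 134 156 175 176 177 176 174 154 139 137 133 132
  133 136 137]
 [120 105  93 112 125 130 147 177 179 178 178 180 179 168 144 139 136 133
  132 132 135]
 [124 118 102  93 112 129 154 175 178 178 179 180 178 169 143 139 140 136
  133 131 132]
 [127 124 117 100  95 110 112 142 173 175 177 175 164 131 
[... 844 characters left out ...]
9  82  89  97 105 126 152 153 154 151 137 128 100  92  85  96
  137 135 134]
 [133 130 123  90  86  90  91  97 103 104 104 103 100  98  92  88  84  95
  134 136 134]
 [132 132 125 100  87  91  93  93  96  96  97  97  96  94  92  88  89 106
  128 133 136]
 [131 132 131 123 102  91  93  94  95  97  97  98  97  94  91  88  95 115
  124 128 134]
 [130 131 132 131 126 113  97  93  96  96  96  97  96 101 116  97  92 100
  117 124 128]
 [129 131 131 132 130 128 121 102 116 107 110 108 104 125 124 118 106  91
  102 119 124]
 [131 130 130 131 131 131 128 125 125 126 127 125 125 126 125 123 118 103
   89 104 121]
 [136 131 129 130 130 131 131 129 127 127 128 127 126 126 125 125 123 118
  100  88 106]]
```

>>> drive_tool:
  delta_rot:
    - [0,0,0]
    - [0,0,0]
    - [0,0,0]
    - [0,0,0]
    - [0,0,0]
    - [0,0,0]
  xyz:
    - [8,-0.5,0]
    - [18,-1.1,-0.1]
    - [26,-1.1,-0.1]
    - [30,-1.1,-0.1]
    - [30,-1.1,-0.1]
    - [30,-1.1,-0.1]
  claw: [18,18,18,18,18,18]

```text
clock: 11.45
tool_pos: [491.9, -262.8, 230.7]
orientation: [0.351, 1.539, -0.361]
force: [-1.1, 0.8, -1.3]
gripper_width: 21.7
```

```bash
python3 - <<'E'
from h import *
a=snap('side','s11')
s=env.sense();print(s['clock'],s['force'],s['gripper_width'],s['tool_pos']);p,M=toolR();print(M.round(3));print(sh([492.1,-262.8,240]).round(1))
cv2.imwrite('pics/c11.png',np.hstack([cv2.resize(a[180:240,260:320,::-1],(600,600),interpolation=0)]))
E
```

```text
11.5 [-0.32213947  0.20001791 -0.39181957] 22.358974895520717 [ 492.0333412  -262.84934541  230.90151126]
[[ 0.002  0.439  0.899]
 [-0.007  0.899 -0.439]
 [-1.    -0.006  0.004]]
[-9.1  0.   0.1]
```

View pics/c11.png

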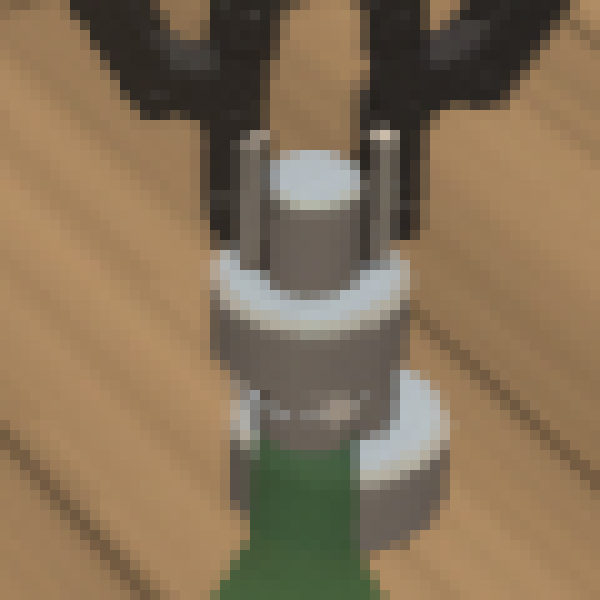

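>>> drive_tool:
  delta_rot:
    - [0,0,0]
    - [0,0,0]
    - [0,0,0]
    - [0,0,0]
    - [0,0,0]
  xyz:
    - [0,0,0]
    - [3,0,0]
    - [6,0,0]
    - [8,0,0]
    - [8,0,0]
  claw: [18,18,18,18,18]
  newtons: 90

```text
clock: 12.0
tool_pos: [492.7, -262.7, 223.8]
orientation: [0.351, 1.536, -0.36]
force: [0.7, 2.2, 5.1]
gripper_width: 21.3
```

>>> drive_tool:
  delta_rot:
    - [0,0,0]
    - [0,0,0]
    - [0,0,0]
  xyz:
    - [1,0,0]
    - [3,0,0]
    - [3,0,0]
  claw: [18,18,18]

```text
clock: 12.3
tool_pos: [493.0, -262.5, 222.3]
orientation: [0.351, 1.534, -0.36]
force: [-0.2, 1.3, 6.5]
gripper_width: 21.3
```

>>> drive_tool:
  delta_rot:
    - [0,0,0]
    - [0,0,0]
    - [0,0,0]
  xyz:
    - [3,-0.2,-0.3]
    - [5,-0.2,-0.5]
    - [5,-0.2,-0.5]
  claw: [18,18,18]

```text
clock: 12.6
tool_pos: [493.0, -262.5, 219.0]
orientation: [0.35, 1.53, -0.36]
force: [-0.4, 1.5, 8.7]
gripper_width: 20.7
```

>>> drive_tool:
  delta_rot:
    - [0,0,0]
    - [0,0,0]
    - [0,0,0]
  xyz:
    - [3,-0.1,-0.2]
    - [5,-0.2,-0.3]
    - [5,-0.2,-0.3]
  claw: [18,18,18]

```text
clock: 12.9
tool_pos: [492.5, -262.7, 213.7]
orientation: [0.35, 1.531, -0.36]
force: [0.8, -0.2, -0.6]
gripper_width: 21.0
```

>>> drive_tool:
  delta_rot:
    - [0,0,0]
    - [0,0,0]
    - [0,0,0]
    - [0,0,0]
  xyz:
    - [2,0,0]
    - [4,0,0]
    - [5,0,0]
    - [5,0,0]
  claw: [18,18,18,18]

```text
clock: 13.3
tool_pos: [492.6, -262.8, 213.2]
orientation: [0.349, 1.526, -0.361]
force: [-7.0, 4.2, 25.6]
gripper_width: 20.9
```

```bash
python3 - <<'E'
from h import *
a=snap('side','s12')
s=env.sense();print(s['clock'],s['force'],s['gripper_width'],s['tool_pos']);p,M=toolR();print(M.round(3))
cv2.imwrite('pics/c12.png',np.hstack([cv2.resize(a[180:240,260:320,::-1],(600,600),interpolation=0)]))
E
```

```text
13.35 [-6.91421824  4.53856626 26.21076058] 20.667221325308688 [ 492.60976436 -262.77955387  213.22203577]
[[ 0.013  0.438  0.899]
 [-0.011  0.899 -0.438]
 [-1.    -0.004  0.017]]
```

View pics/c12.png

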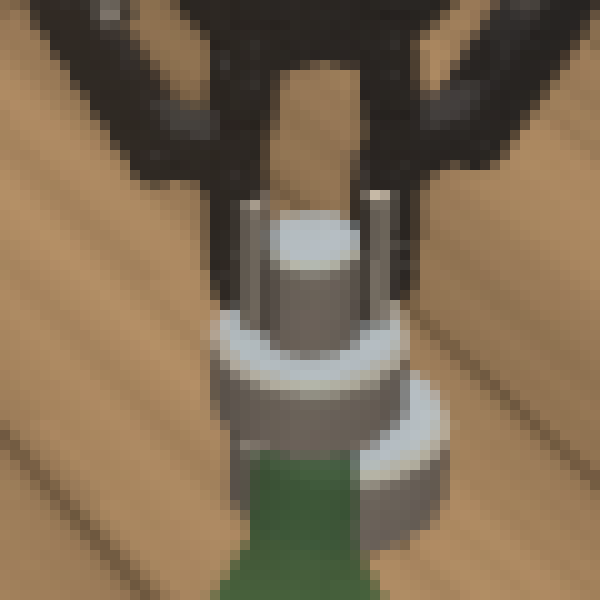

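```bash
python3 - <<'E'
from h import *
b=snap('top','t13')
for _ in range(4):cams.camera('side')
s=env.sense();print(s['clock'],s['force'],s['gripper_width'],s['tool_pos'])
cv2.imwrite('pics/c13.png',cv2.resize(b[:,:,::-1],(768,576)))
E
```

```text
13.6 [-7.83301766  4.03040067 26.72899804] 21.335994200587592 [ 492.60512553 -262.78068718  213.20630801]
```

View pics/c13.png

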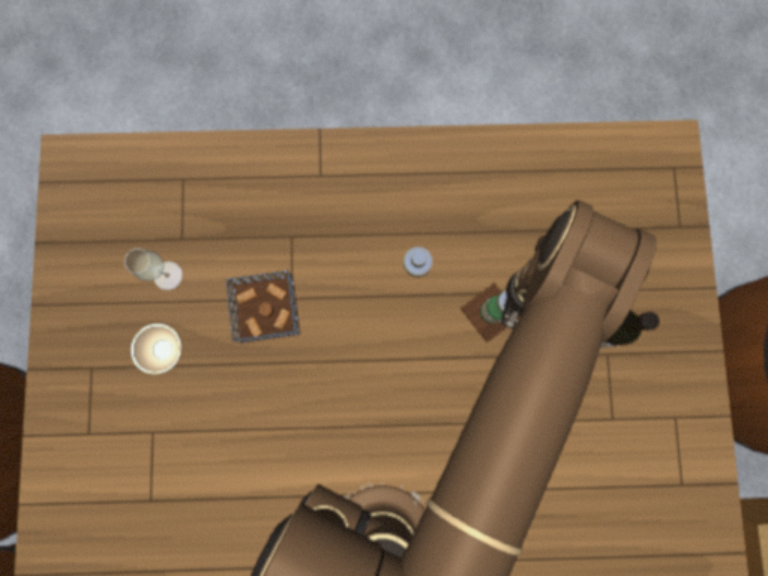

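```bash
python3 - <<'E'
from h import *
a=cv2.imread('pics/s0.png') if 0 else cv2.imread('pics/side0.png');b=cv2.imread('pics/s12.png')
d=cv2.absdiff(a,b).max(2)[230:375,300:400];print('changed px near full bottle/glass_b:',(d>40).sum())
workorder.close_job()
E
```

```text
changed px near full bottle/glass_b: 0
the job is handed in; nothing more can be done
```

I pulled the stopper out and dropped it in the wire basket. Then I set the smaller steel cap on the bottle and pressed it past the click to its hard stop. The job was handed in at about 13.6 s with the gripper still holding and pressing. The close call gives no verdict, so this rests on my own checks.

- **Stopper:** the last top view shows it standing upright inside the basket, clear of the walls and let go of.
- **Click:** the press force rose to about 9 N in the readings, then fell to about 0 N.
- **Cap home:** it stopped hard with the tool at 213.2 mm; I had predicted 213.3 mm for fully home. Tool tilt was about 0.02 rad. Sideways the tool was within about 1 mm of the measured mouth.
- **Final push:** it held steady at about 27 N down, with about 9 N sideways, and the grip was set to 90 N.
- **Other things:** the full bottle and glass_b showed no change in the side view. Glass_a and the bowl look unmoved in the last top view.
- **What disagreed or was hidden:**
    - The grip closed to about 21 mm on the 24 mm cap grip, which I put down to the pads compressing.
    - The two cameras differed by 1 to 4 mm on the bottle's position, so I used a combined estimate.
    - In the last top view the arm hid glass_b and most of the full bottle.

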